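# Put the tee away and clip the spares box shut

## Task

Put the blue tee fitting away in the wide, empty bay of the open steel spares box so that it lies flat, then swing the lid down and press its front edge until the spring clip snaps over it and holds the lid fully shut. Leave the nut, the shower holder and the hinge cover where they are.

Things in the scene. Friction and masses are not known exactly. Their poses are not given: they have to be found in the camera images.
- box: Stainless box fixed to the shelf, in mm 150 deep (x), 220 wide (y), 60 high; walls 3, floor 4 thick. Origin: centre of its underside. Its front, with the spring clip in the middle, faces its -x; the lid is hinged at its back. A divider wall (top 50 above the underside) at y = -34 parts the wide empty bay (+y side) from a narrow bay that holds the nut. Yaw varies by 0.45 rad either way.
- wide_bay (a point): Centre of the floor of the wide bay, 4 above the box's underside; axes as the box's. The bay is 144 (x) by 139 (y) and its outer walls rise 56 above this floor.
- lid_hinge (a point): Middle of the lid's hinge line, fixed on the box at box x = +78.5, y = 0, z = 59 mm; the hinge line runs along the box's y.
- lid (a joint): Lid angle in rad: 0 shut, 1.57 upright, 1.95 fully back; starts at 1.6 to 1.9. Its stiff hinge (0.4 N m of friction) holds it at any angle. Closing, its front hem meets the clip's nose at about 0.07 (front edge 11 mm too high) and stays ajar there; some 8 to 12 N pressed on lid_press takes it past the clip at about 0.035, and it then snaps to 0 and is held.
- lid_press (a point): Place to press, on the lid's outer face (its top when shut): midway along the front edge, 20 mm in from it, 138.5 mm from the hinge. Moves with the lid; when shut it is at box x = -60, y = 0, z = 64. The lid is a 3 mm steel plate with 13 to 17 mm flanges turned down at front and sides; shut, it spans box x -80 to +76, y -114 to +114.
- clip (a joint): Angle in rad of the dark spring clip on the middle of the box's front: 0 at rest, growing as its top is forced outward; its spring brings it back to 0. Clip 30 mm wide, nose 53 above the box's underside, thumb tab to 64 high, reaching to box x = -95.
- tee: Loose blue plastic tee pipe fitting, about 70 g, lying flat, left or right of the box, any yaw. Origin: on its underside below the meeting of run and branch. Run along its y, 80 mm end to end; branch along its +x, ending 46 from the run's axis. Three end collars 34 in diameter, 20 long; tube between 25 in diameter; all axes 17 above the underside.
- tee_center (a point): The point on the tee where the axes of run and branch meet, 17 mm above its underside.
- tee_branch (a point): Middle of the tee's branch collar (34 mm in diameter), 36 from the run's axis along the tee's +x, 17 above its underside: can be gripped here from above, fingers closing along the tee's y.
- nut: Loose chrome hexagon nut, 36 mm across flats, 14 high, lying in the narrow bay of the box; leave it. Origin: centre of its underside.
- holder: Loose black plastic hand-shower holder standing on its round wall plate (58 mm across), about 85 high with a split tilted cradle on top; it stands left or right of the box, on the side away from the tee; leave it. Origin: centre of its underside.
- hinge_cover: Loose white ceramic toilet-seat hinge cover, a low dome 58 mm across and 26 high with a short barrel at one side, standing beyond and to the left of the box; leave it. Origin: centre of the dome's underside.
Mind the look-alikes: they are no part of the job. Of the things shaped like the tee, the blue one is meant.

How it is judged:
On the way, in this order (a step that is already met when the one before it is completed fails the run):
1. the tee lies flat in the wide bay, let go and at rest (x of tee_center in the frame of box between -0.072 and 0.072 m and y of tee_center in the frame of box between -0.03 and 0.107 m and z of tee_center in the frame of box below 0.028 m and linear speed of tee below 0.03 m/s and contact force between the fingers and tee below 0.1 N), for 0.2 s.
2. the lid is fully shut and the clip has snapped over it (value of joint lid below 0.015 rad and value of joint clip below 0.03 rad), for 0.2 s.
At the end, for the whole second after the job is handed in: The lid is within 0.015 rad of fully shut with the clip back at rest (within 0.03 rad) over its front hem, and the tee is at rest inside the wide bay, lying flat (its centre less than 28 mm above the box's underside) (all of step 2 and x of tee_center in the frame of box between -0.072 and 0.072 m and y of tee_center in the frame of box between -0.03 and 0.107 m and z of tee_center in the frame of box below 0.028 m and linear speed of tee below 0.03 m/s); the robot touches nothing.
It fails at once if the nut, shower holder or hinge cover is moved by more than 20 mm (distance of any of nut, holder, hinge_cover from where it was at the start of the episode above 0.02 m).
It also fails if it takes over 64 s, if anything falls off the work surface, if the arm or the gripper's body presses on something with over 40 N, if the wrist force passes 120 N, or if a joint passes its speed limit or range.

## Robot

A 6-joint arm with a two-finger parallel gripper is mounted at the origin on the work surface. World frame = base frame: x ahead of the robot, y to its left, z up, the work surface at z = 0. Lengths are in m, angles in rad, forces in N, time in s.
With the tool pointing down it reaches from about 0.35 to 0.875 m from the base axis. Payload 4.2 kg.
Tool frame: the origin (TCP) lies at the very end of the fingers, on their centre line; the grasp point (between the pads) lies 19 mm behind it (r.grasp_offset is the distance from the TCP to the grasp point, in m); z points along the fingers, y is the direction in which the jaws open and shut (so a half turn about z gives the same grasp; the last joint's range is limited). The gripper opens to 87 mm and grips with 3 to 60 N. Pads are 19 mm wide; open, the fingers measure 117 mm over their backs; the gripper's body (75 mm by 190 mm) begins 51 mm behind the grasp point.
Start: joints at [-1.01, 0.385, 0.008, 0, -1.194, -0.259], TCP at [0.186, -0.597, 0.223] pointing down, gripper open.
Joint ranges: [-3.14, 3.14], [-1.21, 2.06], [-1.07, 1.41], [-3.16, 2.05], [-2.99, -0.16], [-3.1, 3.1]. Speed limits (rad/s): [2.79, 2.79, 3.14, 3.14, 3.14, 3.14].

## Interface

Orientations are given as a unit quaternion [w, x, y, z].
In Python, from plant import r, cams, close_job gives the robot as it stands.
- The arm moves only by the tool servo_tool, never from a script. Its argument "commands" is a list of rows, each an object with "slide": the shift along the world's x, y, z in cm, a list of three; "twist": the turn, a rotation vector about the world's x, y, z in degrees, a list of three; "fingers": the opening, from 0 (shut) to 1 (fully open). A call has 1 to 20 rows; each row is the pose to reach, as a shift and turn from the pose commanded when the call began; what a row does not reach only later rows make up. A row lasts 1/8 s, in which the tool goes at most 62.5 mm and 10.7 degrees, less where a joint would pass 70% of its speed; a pose out of reach is approached as far as the arm can. A call with a gripper value outside its range is refused whole. The fingers move at their own pace and stop on an object; the grip force is fixed at half the most. Time passes only in rows, so rows that repeat a pose let the fingers close. It gives the time, the measured TCP pose, the force and the opening at its end, in the units of the state.
- r.read_state(): the state, without advancing time (a new reading comes with each control period).
- cams.grab_frame(name): name is "side" or "top" or "wrist"; returns a dict with "image" (384x512x3 uint8, blue, green, red), "fx", "fy", "cx", "cy" (pixels), "R" (3x3) and "t" (3): a world point X has camera coordinates R X + t; the wrist camera has in their place "T_tool_cam" (4x4, takes a point from camera to tool coordinates, whose origin is the TCP and whose axes are the flange's). Camera axes: x right, y down, z forward; pixel columns grow to the right and rows downward; lengths in m; the calibration is good to about 2 mm. The wrist camera is an equidistant fisheye: a pixel r from the principal point sees the ray r / f radians off the axis. A picture is of the moment at which its call begins: read the wrist's pose just before it. There is no depth.
- close_job(): hands the job in, once; it reports no verdict.
The state is a dict: "t": time; "joints": joint angles; "dq": joint speeds; "joint_efforts": joint torques, N m; "ee_pos": TCP position; "ee_rot": TCP orientation; "force": force on the tool from outside, world axes, zero at the start; "ft_torque": the same for the moment, N m; "grip_width": finger opening in m.
Only numpy, scipy, OpenCV 4.12 (cv2) and the standard library are available. Lean on these libraries where they do the work, as an engineer would, in place of code of your own. Each camera call takes 0.05 s, during which the arm holds its last target.

## Working session

There is one attempt and no reset: what is moved stays moved. The work goes in short steps, Python scripts to look and compute and a tool call to move; the robot and the scene stay as the last step left them, time stands still between calls to the robot, and variables do not carry over. Pictures are saved under pics/ and viewed, and the job is handed in when it is done.

Besides the shell and the picture viewer there is one more tool, called by a JSON object that holds its "method" and its "body", one argument or row to a line. servo_tool: Moves the arm, as the interface text tells. Its arguments: {"type":"object","properties":{"commands":{"type":"array","items":{"type":"object","properties":{"slide":{"type":"array","items":{"type":"number"}},"twist":{"type":"array","items":{"type":"number"}},"fingers":{"type":"number"}}}}},"required":["commands"]}

```bash
ls; mkdir -p pics; python3 - <<'E'
from plant import r,cams
import cv2,pickle
s=r.read_state();print(s)
for n in("side","top","wrist"):
    f=cams.grab_frame(n);cv2.imwrite(f"pics/{n}0.png",f["image"]);pickle.dump(f,open(f"{n}0.pkl","wb"))
    print({k:v for k,v in f.items() if k!="image"})
E
```

```text
pics
{'t': 0.0, 'joints': array([-1.01042313e+00,  3.85569623e-01,  6.61526297e-03, -5.39673721e-04,
       -1.19404198e+00, -2.58609032e-01]), 'dq': array([ 0.0011968 , -0.00061464,  0.00087902,  0.00230086,  0.0005975 ,
        0.00051898]), 'joint_efforts': array([-1.70986350e-03, -3.90666211e+01,  1.87406176e+01,  4.21982691e+00,
        1.10756583e-02, -2.08424112e-04]), 'ee_pos': array([ 0.18559583, -0.59615239,  0.22144158]), 'ee_rot': array([-2.07892728e-04, -1.50211737e-01,  9.88653206e-01,  1.10891689e-03]), 'force': array([ 0.50908336, -0.61247981,  1.11401257]), 'ft_torque': array([-0.04420479,  0.02482252, -0.02579203]), 'grip_width': 0.08739015452088571}
{'fx': 401.2275119092103, 'fy': 401.2275119092103, 'cx': 249.14654303720346, 'cy': 192.08568166092613, 'R': array([[-0.7008051 , -0.71314638, -0.01715939],
       [-0.53529593,  0.54162787, -0.6481493 ],
       [ 0.47151933, -0.44504099, -0.76131993]]), 't': array([0.38336255, 0.37917228, 0.92721438])}
{'fx': 366.97516015812704, 'fy': 366.97516015812704, 'cx': 256.22714260802206, 'cy': 190.2662610861708, 'R': array([[-0.0270611 , -0.99958503,  0.00987268],
       [-0.98800878,  0.02524327, -0.15232012],
       [ 0.15200769, -0.01387625, -0.9882819 ]]), 't': array([-0.03531659,  0.56822724,  1.25457888])}
{'fx': 297.3186396354542, 'fy': 297.3186396354542, 'cx': 256.95883202972755, 'cy': 193.42227108070426, 'T_tool_cam': array([[-4.47348658e-04, -9.60955613e-01, -2.76702203e-01,
         7.62036032e-02],
       [ 9.99999736e-01, -2.71381914e-04, -6.74235925e-04,
         3.49553729e-04],
       [ 5.72818823e-04, -2.76702431e-01,  9.60955481e-01,
        -1.62864097e-01],
       [ 0.00000000e+00,  0.00000000e+00,  0.00000000e+00,
         1.00000000e+00]])}
```

View pics/side0.png

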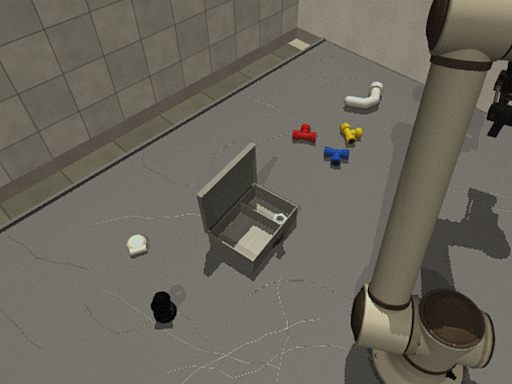

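View pics/top0.png

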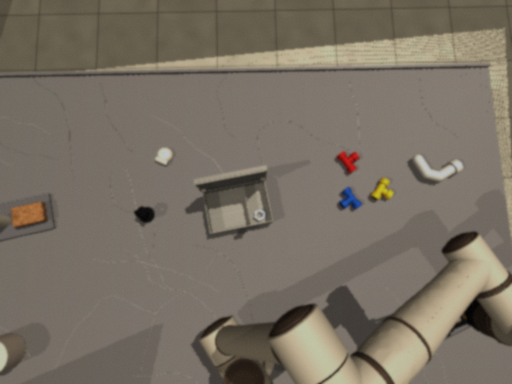

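View pics/wrist0.png

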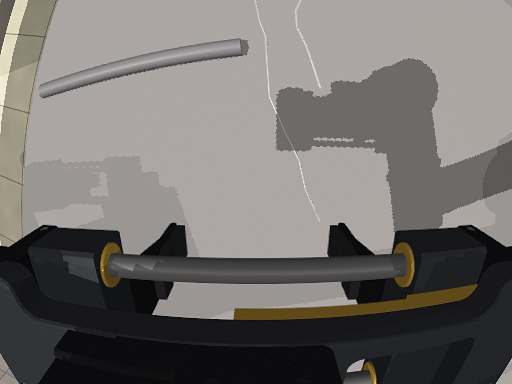

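Top view: box around (235,205), blue tee (350,198), red (348,160), yellow (382,188), holder (145,214), cover (164,156). I'll zoom in.

```bash
python3 - <<'E'
import cv2,pickle,numpy as np
s=pickle.load(open("side0.pkl","rb"))["image"];t=pickle.load(open("top0.pkl","rb"))["image"]
a=cv2.resize(t[155:245,185:285],None,fx=6,fy=6,interpolation=cv2.INTER_CUBIC);cv2.imwrite("pics/tbox.png",a)
a=cv2.resize(s[140:280,190:310],None,fx=4,fy=4,interpolation=cv2.INTER_CUBIC)
b=cv2.resize(s[140:170,315:355],None,fx=7,fy=7,interpolation=cv2.INTER_CUBIC)
c=cv2.resize(t[180:215,330:370],None,fx=7,fy=7,interpolation=cv2.INTER_CUBIC)
o=np.zeros((600,800,3),np.uint8);o[:560,:480]=a;o[:210,500:780]=b;o[220:465,500:780]=c
cv2.imwrite("pics/sbox.png",o)
E
```

```text
(no output)
```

View pics/tbox.png

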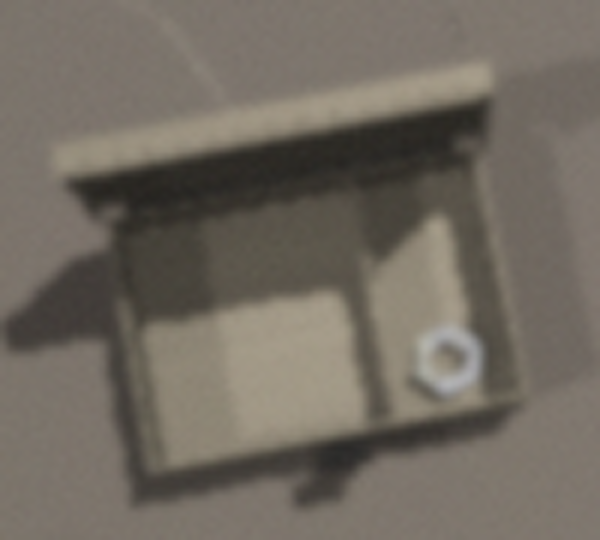

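View pics/sbox.png

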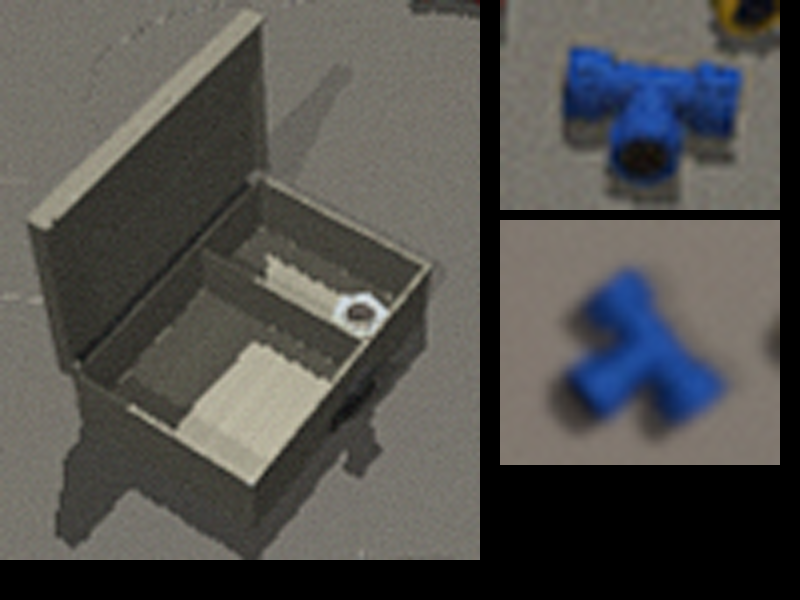

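```bash
cat > h.py <<'E'
import numpy as np,cv2,pickle
from scipy.optimize import least_squares,minimize
def proj(f,X):
    X=np.atleast_2d(X);c=X@f["R"].T+f["t"];return np.c_[f["fx"]*c[:,0]/c[:,2]+f["cx"],f["fy"]*c[:,1]/c[:,2]+f["cy"]]
def rz(a):return np.array([[np.cos(a),-np.sin(a),0],[np.sin(a),np.cos(a),0],[0,0,1]])
def tee_hulls():
    th=np.linspace(0,2*np.pi,24,endpoint=False);H=[]
    def cyl(ax,a,b,rad):
        P=[]
        for s in(a,b):
            for t in th:
                c,d=rad*np.cos(t),rad*np.sin(t)
                P.append([s,c,d] if ax==0 else [c,s,d])
        H.append(np.array(P)+[0,0,.017])
    cyl(1,-.04,-.02,.017);cyl(1,.02,.04,.017);cyl(1,-.04,.04,.0125);cyl(0,.026,.046,.017);cyl(0,0,.046,.0125);return H
def lidpt(ang,d,y,h):  # d from hinge toward front, h outward(up when shut)
    c,s=np.cos(ang),np.sin(ang)
    return [.0785-d*c+h*s, y, .059+d*s+h*c]
E
cat > fit.py <<'E'
from h import *
S=pickle.load(open("side0.pkl","rb"));T=pickle.load(open("top0.pkl","rb"))
ts=lambda x,y:(185+x/6-.4,155+y/6-.4)
ss=lambda x,y:(190+x/4-.4,140+y/4-.4)
R=.06
obs=[(S,ss(253,487),(-.075,.11,R)),(S,ss(431,264),(-.075,-.11,R)),(S,ss(258,177),(.075,-.11,R)),
(T,ts(152,472),(-.075,.11,R)),(T,ts(521,402),(-.075,-.11,R)),
(T,ts(378,418),(-.072,-.034,.05))]
lid=[(S,ss(29,218),(.1585,.114,.005)),(S,ss(250,10),(.1585,-.114,.005)),(T,ts(54,150),(.1585,.114,.005)),(T,ts(490,62),(.1585,-.114,.005))]
def res(p,v=0):
    x,y,a,z,l=p;o=[]
    for f,px,P in obs:o.append(proj(f,rz(a)@np.array(P)+[x,y,z*0])[0]-px)
    for f,px,(d,yy,h) in lid:o.append(proj(f,rz(a)@np.array(lidpt(l,d,yy,h))+[x,y,0])[0]-px)
    o=np.array(o)
    if v:print(o.round(2))
    return o.ravel()
q=least_squares(res,[.5,0,-.1,0,1.7],loss="soft_l1");res(q.x,1);print("box",q.x)
H=tee_hulls();K=4;ms=[]
for f,(u0,v0,u1,v1) in((S,(315,140,360,175)),(T,(330,180,372,215))):
    im=f["image"].astype(int);b=(im[:,:,0]-np.maximum(im[:,:,1],im[:,:,2]))
    m=(b>18)[v0:v1,u0:u1].astype(np.uint8);cv2
    w=np.clip(b[v0:v1,u0:u1]/60.,0,1).astype(np.float32)
    ms.append((f,u0,v0,w))
    print(w.sum())
def cost(p):
    c=0
    for f,u0,v0,w in ms:
        im=np.zeros((w.shape[0]*K,w.shape[1]*K),np.uint8)
        for h in H:
            P=proj(f,h@rz(p[2]).T+[p[0],p[1],0]);P=((P-[u0,v0]+.5)*K)
            cv2.fillConvexPoly(im,cv2.convexHull(P.astype(np.float32)).astype(np.int32),1)
        c+=abs(cv2.resize(im.astype(np.float32),w.shape[::-1],interpolation=cv2.INTER_AREA)-w).sum()
    return c
# initial from top
f=T;pc=np.array([349,198.5]);d=f["R"].T@np.array([(pc[0]-f["cx"])/f["fx"],(pc[1]-f["cy"])/f["fy"],1]);C=-f["R"].T@f["t"];X=C+d*(.017-C[2])/d[2];print("init",X)
best=min((minimize(cost,[X[0],X[1],a],method="Nelder-Mead",options=dict(initial_simplex=[[X[0],X[1],a],[X[0]+.01,X[1],a],[X[0],X[1]+.01,a],[X[0],X[1],a+.3]])) for a in np.arange(0,6.28,.5)),key=lambda q:q.fun)
print("tee",best.x,best.fun)
for n,f in(("s",S),("t",T)):
    im=f["image"].copy()
    def L(P):
        for a in proj(f,P):cv2.circle(im,tuple(int(round(v)) for v in a),0,(0,0,255),-1)
    for h in H:L(h@rz(best.x[2]).T+[best.x[0],best.x[1],0])
    c=proj(f,[[best.x[0],best.x[1],.017]])[0].astype(int)
    cv2.imwrite(f"pics/ov_{n}.png",cv2.resize(im[c[1]-25:c[1]+25,c[0]-30:c[0]+30],None,fx=10,fy=10,interpolation=cv2.INTER_NEAREST))
def ground(f,pc,z):
    d=f["R"].T@np.array([(pc[0]-f["cx"])/f["fx"],(pc[1]-f["cy"])/f["fy"],1]);C=-f["R"].T@f["t"];return C+d*(z-C[2])/d[2]
for n,p in(("holder",(145,214)),("cover",(164,156)),("yellow",(382,189)),("red",(348,160))):print(n,ground(T,p,.02).round(3))
E
python3 fit.py
```

```text
[[-0.66 -0.25]
 [-0.    0.57]
 [ 0.4  -0.36]
 [-0.12  0.07]
 [ 1.29 -0.49]
 [ 3.33  0.36]
 [-0.62  0.65]
 [-0.68  0.07]
 [-0.06  0.03]
 [ 0.16  0.98]]
box [ 5.11440353e-01  1.68249841e-02  1.64894287e-01 -1.63870393e-20
  1.59136955e+00]
239.46667
250.85
init [ 0.53261166 -0.38445278  0.017     ]
tee [ 0.53557861 -0.39469804  2.15606669] 132.9250030517578
holder [0.495 0.347 0.02 ]
cover [0.706 0.282 0.02 ]
yellow [ 0.564 -0.506  0.02 ]
red [ 0.674 -0.389  0.02 ]
```

```bash
python3 - <<'E'
import cv2,numpy as np
a=cv2.imread("pics/ov_s.png");b=cv2.imread("pics/ov_t.png")
cv2.imwrite("pics/ov.png",cv2.resize(np.hstack([a,b]),(800,333)))
E
```

```text
(no output)
```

View pics/ov.png

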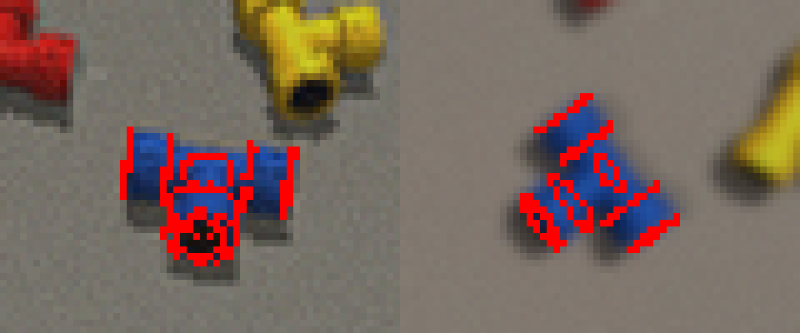

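```bash
cat > ovb.py <<'E'
from h import *
import sys
def draw(f,box,l,u0,v0,u1,v1,K,out):
    im=cv2.resize(f["image"][v0:v1,u0:u1],None,fx=K,fy=K,interpolation=cv2.INTER_CUBIC)
    x,y,a=box
    def L(P,c):
        P=proj(f,np.array(P)@rz(a).T+[x,y,0]);P=((P-[u0,v0]+.5)*K).astype(int);cv2.polylines(im,[P.reshape(-1,1,2)],False,c,1)
    for z,c in((.06,(0,0,255)),(0,(255,0,255))):
        L([(-.075,.11,z),(-.075,-.11,z),(.075,-.11,z),(.075,.11,z),(-.075,.11,z)],c)
    for z in(.05,.004):L([(-.072,-.034,z),(.072,-.034,z)],(0,255,0))
    L([(-.072,.107,.004),(-.072,-.107,.004),(.072,-.107,.004),(.072,.107,.004),(-.072,.107,.004)],(255,255,0))
    for h in(.005,-.01):L([lidpt(l,.1585,.114,h),lidpt(l,.1585,-.114,h)],(0,255,255))
    L([lidpt(l,.0025,.114,.005),lidpt(l,.1585,.114,.005)],(0,255,255))
    L([lidpt(l,.0025,-.114,.005),lidpt(l,.1585,-.114,.005)],(0,255,255))
    cv2.imwrite(out,im)
if __name__=="__main__":
    S=pickle.load(open("side0.pkl","rb"));T=pickle.load(open("top0.pkl","rb"))
    b=[float(v) for v in sys.argv[1:]]
    draw(T,b[:3],b[3],185,155,285,245,7,"pics/w_t.png");draw(S,b[:3],b[3],185,135,310,280,4,"pics/w_s.png")
E
python3 ovb.py .5114 .0168 .1649 1.591
```

```text
(no output)
```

View pics/w_t.png

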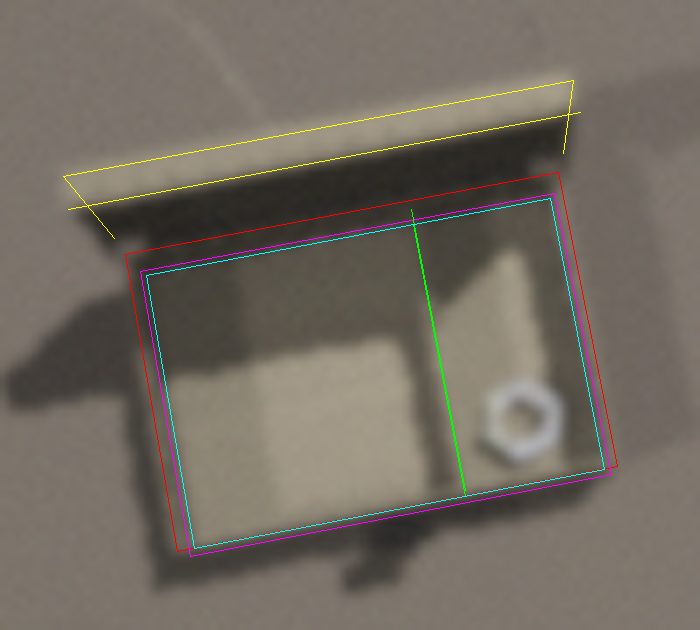

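View pics/w_s.png

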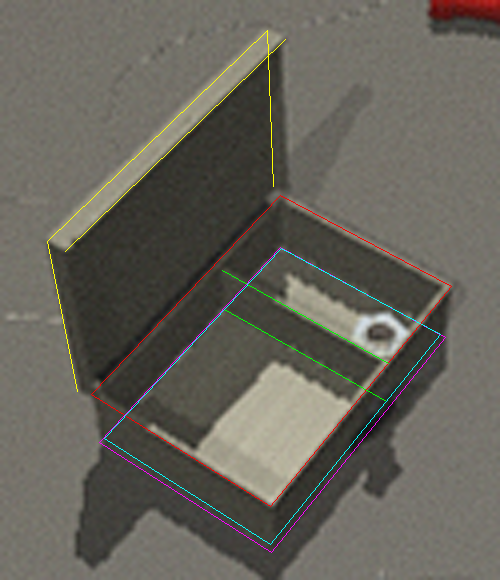

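{"method": "servo_tool", "body": {
  "commands": [
    {"slide": [4.7,3.3,0],"twist": [0,0,-10],"fingers": 1},
    {"slide": [9.4,6.6,-1],"twist": [0,0,-20],"fingers": 1},
    {"slide": [14.1,9.9,-3],"twist": [0,0,-30],"fingers": 1},
    {"slide": [18.8,13.2,-5],"twist": [0,0,-40],"fingers": 1},
    {"slide": [23.5,16.5,-7],"twist": [0,0,-50],"fingers": 1},
    {"slide": [28.2,19.8,-9],"twist": [0,0,-60],"fingers": 1},
    {"slide": [33,23.1,-10],"twist": [0,0,-70],"fingers": 1},
    {"slide": [33,23.1,-10],"twist": [0,0,-73.8],"fingers": 1},
    {"slide": [33,23.1,-10],"twist": [0,0,-73.8],"fingers": 1}
  ]
}}

```text
t: 1.27
ee_pos: [0.516, -0.365, 0.1218]
ee_rot: [-0.001, 0.472, 0.881, -0.0]
force: [-0.5, -0.8, 1.5]
grip_width: 0.0872
```

```bash
cat > wr.py <<'E'
from h import *
from scipy.spatial.transform import Rotation as Ro
def wproj(f,s,X):
    q=s["ee_rot"];R=Ro.from_quat([q[1],q[2],q[3],q[0]]).as_matrix()
    t=(np.atleast_2d(X)-s["ee_pos"])@R
    M=f["T_tool_cam"];c=(t-M[:3,3])@M[:3,:3]
    rr=np.hypot(c[:,0],c[:,1]);th=np.arctan2(rr,c[:,2])
    return np.c_[f["cx"]+f["fx"]*th*c[:,0]/rr,f["cy"]+f["fx"]*th*c[:,1]/rr]
E
python3 - <<'E'
from plant import r,cams
from wr import *
s=r.read_state();f=cams.grab_frame("wrist");pickle.dump((s,f),open("w1.pkl","wb"))
print(s["t"],s["joints"],s["ee_pos"],s["ee_rot"])
im=f["image"].copy()
for h in tee_hulls():
    for p in wproj(f,s,h@rz(2.156).T+[.5356,-.3947,0]):
        cv2.circle(im,tuple(int(round(v)) for v in p),1,(0,0,255),-1)
cv2.imwrite("pics/w1.png",im)
E
```

```text
1.275 [-3.60069557e-01  4.79629726e-01 -1.06915629e-01 -8.08375328e-05
 -9.85603449e-01 -2.19487168e+00] [ 0.51603736 -0.36500663  0.12182665] [-6.74788179e-04  4.72473062e-01  8.81344852e-01 -5.56212265e-05]
```

View pics/w1.png

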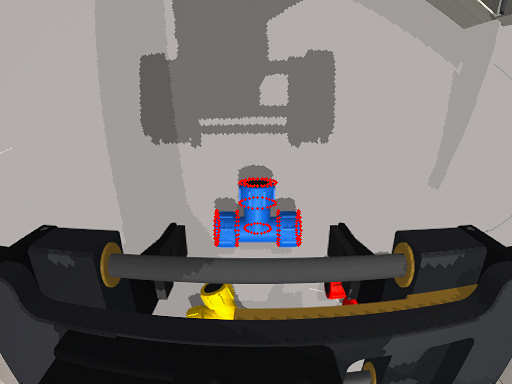

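Model overlays the blue tee exactly (collar at (257,195)), with the jaws aligned. Descend and grip.

{"method": "servo_tool", "body": {
  "commands": [
    {"slide": [0,0,-5],"twist": [0,0,0],"fingers": 1},
    {"slide": [0,0,-9],"twist": [0,0,0],"fingers": 1},
    {"slide": [0,0,-11],"twist": [0,0,0],"fingers": 1},
    {"slide": [0,0,-11.7],"twist": [0,0,0],"fingers": 1},
    {"slide": [0,0,-11.7],"twist": [0,0,0],"fingers": 1},
    {"slide": [0,0,-11.7],"twist": [0,0,0],"fingers": 0.2},
    {"slide": [0,0,-11.7],"twist": [0,0,0],"fingers": 0.2},
    {"slide": [0,0,-11.7],"twist": [0,0,0],"fingers": 0.2},
    {"slide": [0,0,-11.7],"twist": [0,0,0],"fingers": 0.2},
    {"slide": [0,0,-11.7],"twist": [0,0,0],"fingers": 0.2},
    {"slide": [0,0,-11.7],"twist": [0,0,0],"fingers": 0.2}
  ]
}}

```text
t: 2.7
ee_pos: [0.5158, -0.3657, 0.0055]
ee_rot: [-0.0, 0.473, 0.881, -0.0]
force: [-0.1, 0.2, -0.1]
grip_width: 0.0347
```

{"method": "servo_tool", "body": {
  "commands": [
    {"slide": [0,0,4],"twist": [0,0,0],"fingers": 0.2},
    {"slide": [0,0,9],"twist": [0,0,4],"fingers": 0.2},
    {"slide": [-2,1,13],"twist": [0,0,12],"fingers": 0.2},
    {"slide": [-3,3,15],"twist": [0,0,21],"fingers": 0.2},
    {"slide": [-4,5,15],"twist": [0,0,30],"fingers": 0.2},
    {"slide": [-5,8,15],"twist": [0,0,39],"fingers": 0.2},
    {"slide": [-6,11,15],"twist": [0,0,48],"fingers": 0.2},
    {"slide": [-6,15,15],"twist": [0,0,57],"fingers": 0.2},
    {"slide": [-6,20,15],"twist": [0,0,66],"fingers": 0.2},
    {"slide": [-5,25.5,15],"twist": [0,0,66],"fingers": 0.2},
    {"slide": [-4.5,31,15],"twist": [0,0,66],"fingers": 0.2},
    {"slide": [-4,36.5,15],"twist": [0,0,66],"fingers": 0.2},
    {"slide": [-3.4,41.4,15],"twist": [0,0,66],"fingers": 0.2},
    {"slide": [-3.4,41.4,15],"twist": [0,0,66],"fingers": 0.2}
  ]
}}

```text
t: 4.45
ee_pos: [0.4821, 0.0511, 0.1555]
ee_rot: [0.0, -0.085, 0.996, 0.0]
force: [-0.2, -0.3, -0.7]
grip_width: 0.0334
```

```bash
cat > look.py <<'E'
from plant import r,cams
from wr import *
import sys
n=sys.argv[1]
for c in("side","top","wrist"):
    s=r.read_state();f=cams.grab_frame(c);pickle.dump((s,f),open(f"{c}{n}.pkl","wb"))
    im=f["image"].copy()
    if c=="wrist":
        B=lambda P:wproj(f,s,np.array(P)@rz(.165).T+[.5114,.0168,0])
        P=[]
        for z in(.06,):
            for k in np.linspace(-1,1,40):P+=[(-.075,.11*k,z),(.075,.11*k,z),(.075*k,.11,z),(.075*k,-.11,z)]
        for k in np.linspace(-1,1,40):P+=[(.072*k,-.034,.05)]
        for p in B(P):cv2.circle(im,tuple(int(round(v)) for v in p),1,(0,0,255),-1)
    if c=="wrist":cv2.imwrite(f"pics/{c}{n}.png",im)
    elif c=="side":cv2.imwrite(f"pics/{c}{n}.png",cv2.resize(im[90:310,150:420],None,fx=2.7,fy=2.7,interpolation=cv2.INTER_CUBIC))
    else:cv2.imwrite(f"pics/{c}{n}.png",cv2.resize(im[120:280,130:400],None,fx=2.9,fy=2.9,interpolation=cv2.INTER_CUBIC))
print(s["t"],s["joints"].round(3),s["ee_pos"],s["ee_rot"],s["force"],s["grip_width"])
E
python3 look.py 2
```

```text
4.55 [ 0.437  0.211 -0.427 -0.    -0.934 -1.841] [0.48129833 0.04859725 0.15524698] [-5.32345239e-04 -8.33206348e-02  9.96522645e-01 -8.00256543e-05] [-0.05763382 -0.32181586 -1.33064428] 0.03341844881515163
```

View pics/wrist2.png

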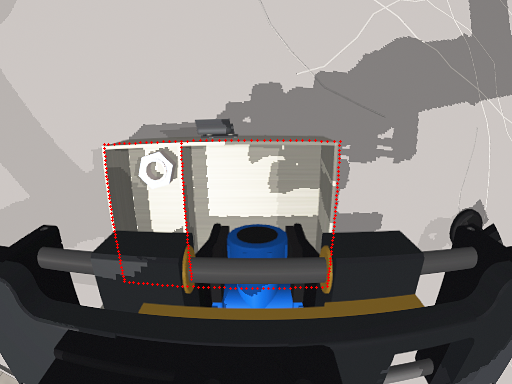

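View pics/side2.png

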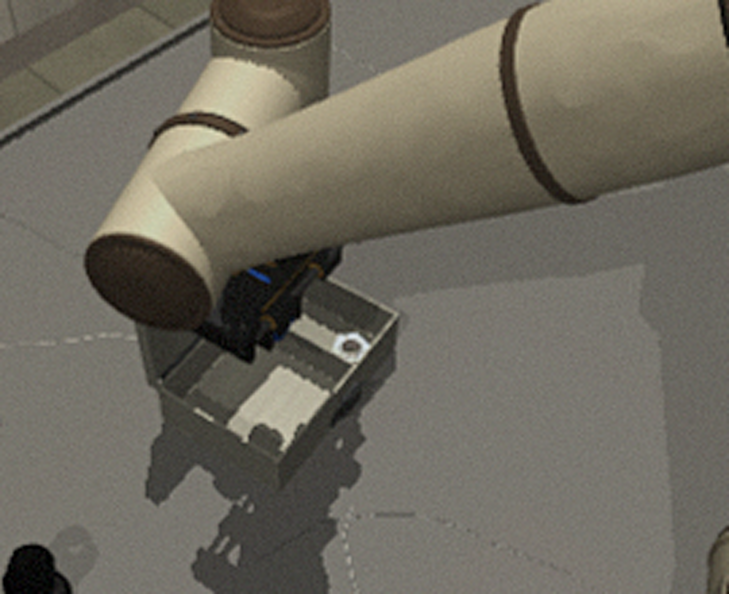

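Wrist overlay matches the rim and divider; the tee is held at (258,245). Lower and release.

{"method": "servo_tool", "body": {
  "commands": [
    {"slide": [0,0,-4],"twist": [0,0,0],"fingers": 0.2},
    {"slide": [0,0,-8],"twist": [0,0,0],"fingers": 0.2},
    {"slide": [0,0,-11.5],"twist": [0,0,0],"fingers": 0.2},
    {"slide": [0,0,-13.5],"twist": [0,0,0],"fingers": 0.2},
    {"slide": [0,0,-14.3],"twist": [0,0,0],"fingers": 0.2},
    {"slide": [0,0,-14.5],"twist": [0,0,0],"fingers": 0.2},
    {"slide": [0,0,-14.5],"twist": [0,0,0],"fingers": 0.2}
  ]
}}

```text
t: 5.48
ee_pos: [0.4824, 0.0482, 0.0113]
ee_rot: [0.001, -0.083, 0.997, 0.0]
force: [-0.9, -0.2, -0.6]
grip_width: 0.0335
```

{"method": "servo_tool", "body": {
  "commands": [
    {"slide": [0,0,-0.1],"twist": [0,0,0],"fingers": 0.2},
    {"slide": [0,0,-0.1],"twist": [0,0,0],"fingers": 0.45},
    {"slide": [0,0,-0.1],"twist": [0,0,0],"fingers": 0.65},
    {"slide": [0,0,-0.1],"twist": [0,0,0],"fingers": 0.65},
    {"slide": [0,0,-0.1],"twist": [0,0,0],"fingers": 0.65},
    {"slide": [0,0,-0.1],"twist": [0,0,0],"fingers": 0.65},
    {"slide": [0,0,3],"twist": [0,0,0],"fingers": 0.65},
    {"slide": [0,0,8],"twist": [0,0,0],"fingers": 0.65},
    {"slide": [0,0,14],"twist": [0,0,0],"fingers": 0.65},
    {"slide": [-6,0,18],"twist": [0,0,0],"fingers": 0.65},
    {"slide": [-8,0,18],"twist": [0,0,0],"fingers": 0.65},
    {"slide": [-8,0,18],"twist": [0,0,0],"fingers": 0.65}
  ]
}}

```text
t: 6.98
ee_pos: [0.4005, 0.0481, 0.1915]
ee_rot: [0.001, -0.083, 0.997, 0.001]
force: [-0.2, -0.2, -0.3]
grip_width: 0.0568
```

```bash
python3 look.py 3
```

```text
7.075 [ 0.526  0.03  -0.541  0.    -0.999 -1.93 ] [0.40211268 0.04841311 0.1907128 ] [ 4.56377408e-04 -8.29864885e-02  9.96550562e-01  1.05242651e-04] [ 3.67699241e-01 -2.39292606e-04  4.06527285e-01] 0.05647181261363423
```

View pics/wrist3.png

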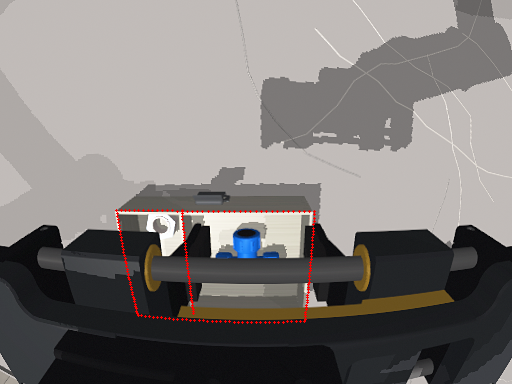

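View pics/side3.png

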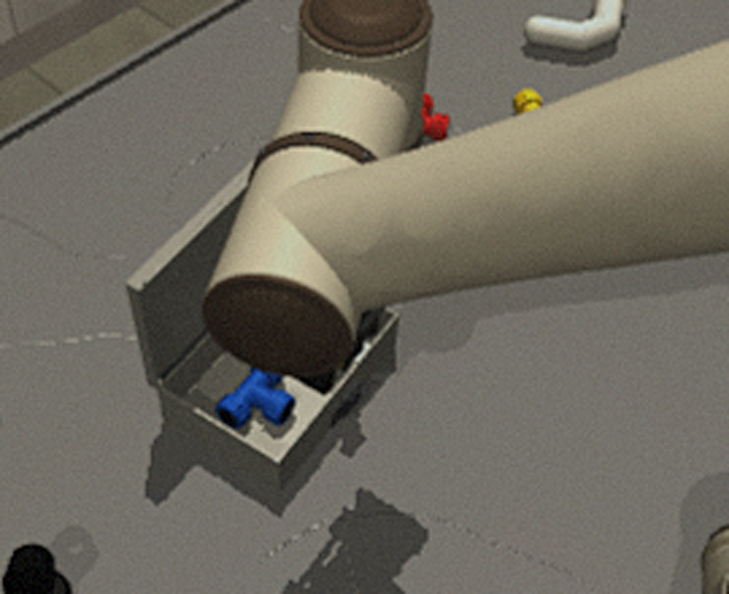

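View pics/top3.png

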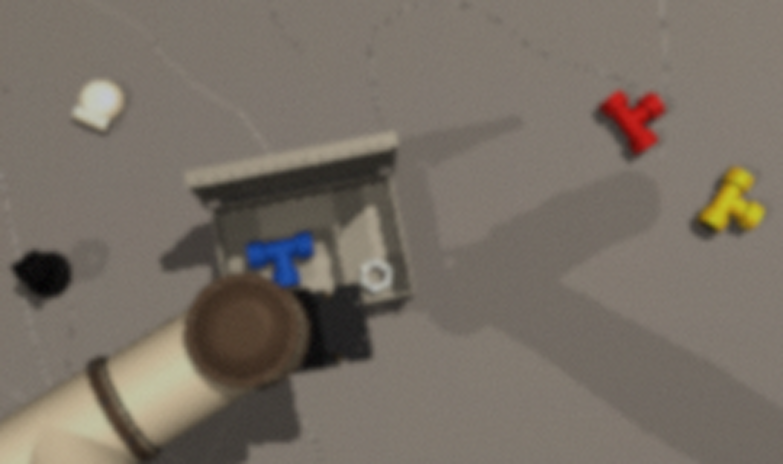

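Tee lies flat in the wide bay (top view at (280,260)), released. Now stage behind the lid.

```bash
cat > arc.py <<'E'
from h import *
from plant import r
p=r.read_state()["ee_pos"];print(p)
def W(bx,bz,by=0):return rz(.165)@np.array([bx,by,bz])+[.5114,.0168,0]
print("stage",((W(.13,.30)-p)*100).round(1),((W(.13,.195)-p)*100).round(1))
for th in [1.75,1.65,1.55,1.45,1.3,1.15,1.0,.85,.7,.55,.4,.3,.2,.14,.1,.07,.05,.035,.02,0,-.02]:
    d=.135+(.147-.135)*min(1,(1.75-th)/1.2)
    x,_,z=lidpt(th,d,0,.005)
    print(th,((W(x+.0095,z)-p)*100).round(1).tolist())
E
python3 arc.py
```

```text
[0.40233848 0.04840457 0.19038144]
stage [23.7 -1.  11. ] [23.7 -1.   0.5]
1.75 [22.4, -1.2, 0.1]
1.65 [21.1, -1.5, 0.4]
1.55 [19.8, -1.7, 0.6]
1.45 [18.4, -1.9, 0.6]
1.3 [16.4, -2.2, 0.4]
1.15 [14.4, -2.6, -0.1]
1.0 [12.4, -2.9, -0.9]
0.85 [10.6, -3.2, -2.0]
0.7 [8.9, -3.5, -3.4]
0.55 [7.5, -3.7, -5.0]
0.4 [6.4, -3.9, -7.0]
0.3 [5.9, -4.0, -8.3]
0.2 [5.5, -4.1, -9.7]
0.14 [5.3, -4.1, -10.6]
0.1 [5.2, -4.1, -11.2]
0.07 [5.2, -4.1, -11.6]
0.05 [5.1, -4.1, -11.9]
0.035 [5.1, -4.1, -12.1]
0.02 [5.1, -4.1, -12.3]
0 [5.1, -4.1, -12.6]
-0.02 [5.1, -4.1, -12.9]
```

{"method": "servo_tool", "body": {
  "commands": [
    {"slide": [0,0,6],"twist": [0,0,0],"fingers": 0.3},
    {"slide": [0,0,11],"twist": [0,0,0],"fingers": 0},
    {"slide": [6,0,13],"twist": [0,0,0],"fingers": 0},
    {"slide": [12,-0.5,13],"twist": [0,0,0],"fingers": 0},
    {"slide": [18,-1,13],"twist": [0,0,0],"fingers": 0},
    {"slide": [24,-1,13],"twist": [0,0,0],"fingers": 0},
    {"slide": [25.5,-1,13],"twist": [0,0,0],"fingers": 0},
    {"slide": [25.5,-1,13],"twist": [0,0,0],"fingers": 0},
    {"slide": [25.5,-1,7],"twist": [0,0,0],"fingers": 0},
    {"slide": [25.5,-1,2],"twist": [0,0,0],"fingers": 0},
    {"slide": [25.5,-1,0.3],"twist": [0,0,0],"fingers": 0},
    {"slide": [25.5,-1,0.3],"twist": [0,0,0],"fingers": 0}
  ]
}}

```text
t: 8.62
ee_pos: [0.6567, 0.0381, 0.1937]
ee_rot: [-0.0, -0.083, 0.997, -0.0]
force: [-0.0, 0.3, 1.3]
grip_width: 0.0004
```

```bash
python3 look.py 4; python3 arc.py
```

```text
8.725 [ 3.040e-01  4.580e-01  5.700e-02  1.000e-03 -1.165e+00 -1.709e+00] [0.65818663 0.03843894 0.19628316] [ 2.29949383e-03 -8.30098882e-02  9.96546070e-01 -2.68758136e-05] [ 0.63165999 -0.1611248   1.04371203] 0.0002528524785237827
[0.65823492 0.03853156 0.19651799]
stage [-1.9 -0.  10.3] [-1.9 -0.  -0.2]
1.75 [-3.1, -0.3, -0.6]
1.65 [-4.4, -0.5, -0.2]
1.55 [-5.8, -0.7, -0.0]
1.45 [-7.2, -0.9, 0.0]
1.3 [-9.2, -1.3, -0.2]
1.15 [-11.2, -1.6, -0.7]
1.0 [-13.2, -1.9, -1.5]
0.85 [-15.0, -2.2, -2.6]
0.7 [-16.7, -2.5, -4.0]
0.55 [-18.1, -2.7, -5.6]
0.4 [-19.2, -2.9, -7.6]
0.3 [-19.7, -3.0, -8.9]
0.2 [-20.1, -3.1, -10.3]
0.14 [-20.3, -3.1, -11.2]
0.1 [-20.4, -3.1, -11.8]
0.07 [-20.4, -3.1, -12.2]
0.05 [-20.5, -3.1, -12.5]
0.035 [-20.5, -3.1, -12.7]
0.02 [-20.5, -3.1, -13.0]
0 [-20.5, -3.1, -13.3]
-0.02 [-20.5, -3.1, -13.5]
```

View pics/side4.png

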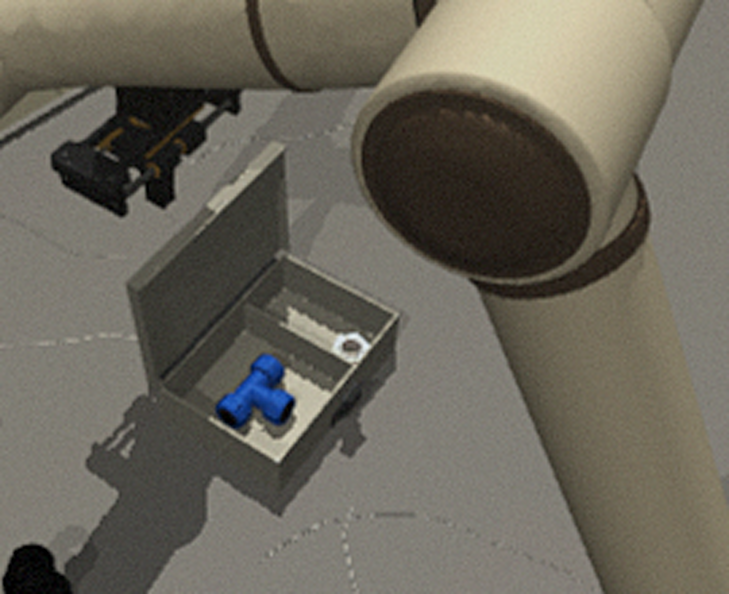

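View pics/wrist4.png

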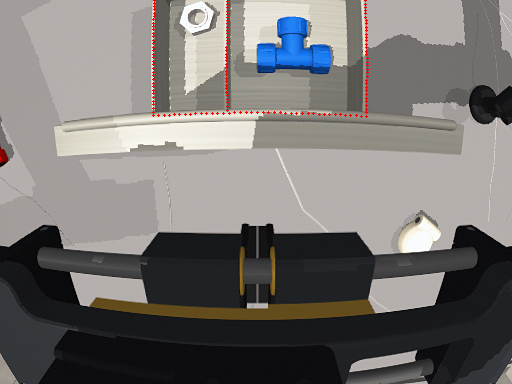

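Fingers are behind the lid, clear. Push, first part.

{"method": "servo_tool", "body": {
  "commands": [
    {"slide": [-2,0,-0.2],"twist": [0,0,0],"fingers": 0},
    {"slide": [-3.1,-0.3,-0.2],"twist": [0,0,0],"fingers": 0},
    {"slide": [-4.4,-0.5,-0.1],"twist": [0,0,0],"fingers": 0},
    {"slide": [-5.8,-0.7,0],"twist": [0,0,0],"fingers": 0},
    {"slide": [-7.2,-0.9,0.1],"twist": [0,0,0],"fingers": 0},
    {"slide": [-9.2,-1.3,0],"twist": [0,0,0],"fingers": 0},
    {"slide": [-11.2,-1.6,-0.5],"twist": [0,0,0],"fingers": 0},
    {"slide": [-13.2,-1.9,-1.3],"twist": [0,0,0],"fingers": 0},
    {"slide": [-15,-2.2,-2.4],"twist": [0,0,0],"fingers": 0},
    {"slide": [-15,-2.2,-2.4],"twist": [0,0,0],"fingers": 0}
  ]
}}

```text
t: 10.02
ee_pos: [0.5045, 0.0158, 0.1692]
ee_rot: [-0.002, -0.083, 0.997, -0.0]
force: [-0.8, -0.1, 1.0]
grip_width: 0.0005
```

```bash
python3 look.py 5; python3 arc.py
```

```text
10.125 [ 0.353  0.232 -0.355  0.    -0.983 -1.758] [0.50692521 0.01627953 0.17010212] [ 1.60275110e-04 -8.28956512e-02  9.96558214e-01 -1.10534559e-04] [ 1.64594502  0.37168347 -0.17278578] 0.00040451702906419985
[0.50732462 0.01638475 0.17012205]
stage [13.2  2.2 13. ] [13.2  2.2  2.5]
1.75 [11.9, 2.0, 2.1]
1.65 [10.6, 1.7, 2.4]
1.55 [9.3, 1.5, 2.6]
1.45 [7.9, 1.3, 2.6]
1.3 [5.9, 1.0, 2.5]
1.15 [3.9, 0.6, 2.0]
1.0 [1.9, 0.3, 1.1]
0.85 [0.1, -0.0, 0.0]
0.7 [-1.6, -0.3, -1.4]
0.55 [-3.0, -0.5, -3.0]
0.4 [-4.1, -0.7, -4.9]
0.3 [-4.6, -0.8, -6.3]
0.2 [-5.0, -0.9, -7.7]
0.14 [-5.2, -0.9, -8.6]
0.1 [-5.3, -0.9, -9.1]
0.07 [-5.3, -0.9, -9.6]
0.05 [-5.4, -0.9, -9.9]
0.035 [-5.4, -0.9, -10.1]
0.02 [-5.4, -0.9, -10.3]
0 [-5.4, -0.9, -10.6]
-0.02 [-5.4, -0.9, -10.9]
```

View pics/side5.png

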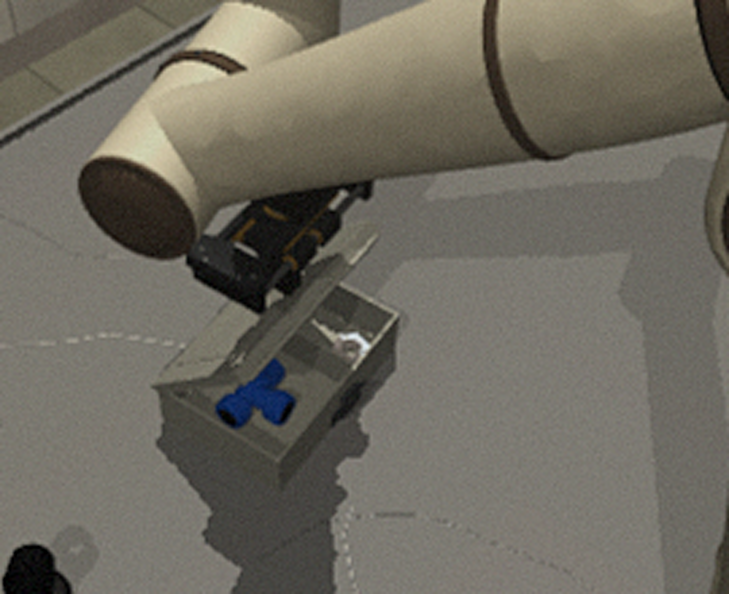

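View pics/wrist5.png

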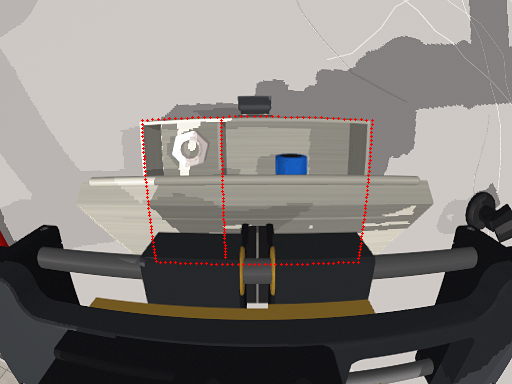

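The lid follows as planned (about 0.85 rad). Continue down to just above the clip.

{"method": "servo_tool", "body": {
  "commands": [
    {"slide": [-1.6,-0.3,-1.4],"twist": [0,0,0],"fingers": 0},
    {"slide": [-3,-0.5,-3],"twist": [0,0,0],"fingers": 0},
    {"slide": [-4.1,-0.7,-4.9],"twist": [0,0,0],"fingers": 0},
    {"slide": [-4.6,-0.8,-6.3],"twist": [0,0,0],"fingers": 0},
    {"slide": [-5,-0.9,-7.7],"twist": [0,0,0],"fingers": 0},
    {"slide": [-5.2,-0.9,-8.6],"twist": [0,0,0],"fingers": 0},
    {"slide": [-5.3,-0.9,-9.1],"twist": [0,0,0],"fingers": 0},
    {"slide": [-5.4,-0.9,-9.6],"twist": [0,0,0],"fingers": 0},
    {"slide": [-5.4,-0.9,-9.6],"twist": [0,0,0],"fingers": 0}
  ]
}}

```text
t: 11.3
ee_pos: [0.4535, 0.0075, 0.074]
ee_rot: [0.001, -0.083, 0.997, 0.0]
force: [0.5, -0.0, 0.4]
grip_width: 0.0003
```

```bash
python3 look.py 6; python3 arc.py|tail -7
```

```text
11.4 [ 0.377  0.275 -0.6    0.    -0.694 -1.782] [0.45350192 0.00746007 0.07393562] [ 7.72477582e-04 -8.28756258e-02  9.96559593e-01  1.03987042e-04] [ 1.34888816 -0.89043958  2.00348104] 0.0006609962905361513
0.1 [0.1, -0.0, 0.5]
0.07 [0.0, -0.0, 0.0]
0.05 [0.0, -0.0, -0.3]
0.035 [-0.0, -0.0, -0.5]
0.02 [-0.0, -0.0, -0.7]
0 [-0.0, -0.0, -1.0]
-0.02 [-0.0, -0.0, -1.3]
```

View pics/wrist6.png

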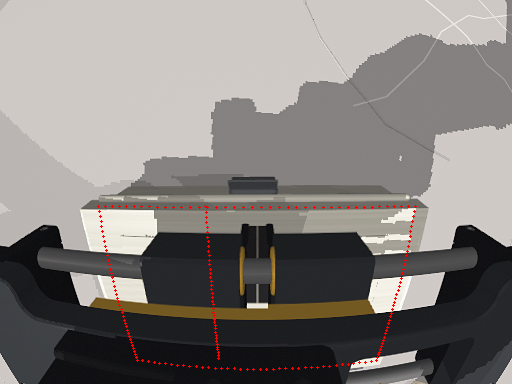

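Lid is ajar by the clip (253,185). Press.

{"method": "servo_tool", "body": {
  "commands": [
    {"slide": [0,0,-0.3],"twist": [0,0,0],"fingers": 0},
    {"slide": [0,0,-0.5],"twist": [0,0,0],"fingers": 0},
    {"slide": [0,0,-0.7],"twist": [0,0,0],"fingers": 0},
    {"slide": [0,0,-0.9],"twist": [0,0,0],"fingers": 0},
    {"slide": [0,0,-1.1],"twist": [0,0,0],"fingers": 0},
    {"slide": [0,0,-1.1],"twist": [0,0,0],"fingers": 0},
    {"slide": [0,0,-1.1],"twist": [0,0,0],"fingers": 0}
  ]
}}

```text
t: 12.32
ee_pos: [0.4527, 0.0073, 0.0635]
ee_rot: [-0.0, -0.083, 0.997, -0.0]
force: [-3.6, 1.0, 11.4]
grip_width: 0.0003
```

```bash
python3 look.py 7
```

```text
12.425 [ 0.377  0.293 -0.612  0.    -0.667 -1.782] [0.4525933  0.00723486 0.06344404] [-2.43915463e-04 -8.29559460e-02  9.96553170e-01 -1.73778766e-04] [-3.83483053  1.49332365 11.65581234] 0.0004210479872456668
```

View pics/wrist7.png

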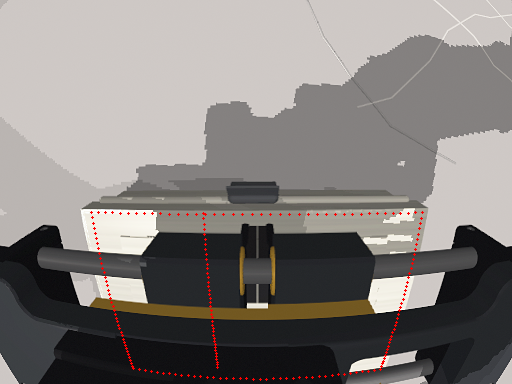

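TCP is at 63.4 mm, which matches the shut height. I'll press a touch more, then lift straight up and inspect.

{"method": "servo_tool", "body": {
  "commands": [
    {"slide": [0,0,-0.2],"twist": [0,0,0],"fingers": 0},
    {"slide": [0,0,-0.3],"twist": [0,0,0],"fingers": 0},
    {"slide": [0,0,-0.3],"twist": [0,0,0],"fingers": 0}
  ]
}}

```text
t: 12.85
ee_pos: [0.4527, 0.0073, 0.0632]
ee_rot: [-0.0, -0.084, 0.996, -0.001]
force: [-12.6, 2.2, 34.3]
grip_width: 0.0005
```

{"method": "servo_tool", "body": {
  "commands": [
    {"slide": [0,0,1],"twist": [0,0,0],"fingers": 0},
    {"slide": [0,0,5],"twist": [0,0,0],"fingers": 0},
    {"slide": [0,0,11],"twist": [0,0,0],"fingers": 0},
    {"slide": [-5,-6,15],"twist": [0,0,0],"fingers": 0},
    {"slide": [-6,-12,15],"twist": [0,0,0],"fingers": 0},
    {"slide": [-6,-18,15],"twist": [0,0,0],"fingers": 0},
    {"slide": [-6,-24,15],"twist": [0,0,0],"fingers": 0},
    {"slide": [-6,-30,15],"twist": [0,0,0],"fingers": 0},
    {"slide": [-6,-36,15],"twist": [0,0,0],"fingers": 0},
    {"slide": [-6,-36,15],"twist": [0,0,0],"fingers": 0}
  ]
}}

```text
t: 14.1
ee_pos: [0.3919, -0.3558, 0.208]
ee_rot: [-0.001, -0.08, 0.997, 0.001]
force: [0.3, 1.1, -0.1]
grip_width: 0.0004
```

```bash
python3 look.py 8;python3 - <<'E'
from h import *
for n,(a,b,c,d) in(("side",(190,170,310,290)),("top",(185,155,285,255))):
    f=pickle.load(open(n+"8.pkl","rb"))[1];K=5
    im=cv2.resize(f["image"][b:d,a:c],None,fx=K,fy=K,interpolation=cv2.INTER_CUBIC);cv2.imwrite(f"pics/{n}8o.png",im)
    for l,col in((0,(0,255,255)),(.07,(0,0,255))):
        P=[lidpt(l,.1585,.114,.005),lidpt(l,.1585,-.114,.005)]
        P=((proj(f,np.array(P)@rz(.165).T+[.5114,.0168,0])-[a,b]+.5)*K).astype(int);cv2.polylines(im,[P.reshape(-1,1,2)],False,col,1)
    cv2.imwrite(f"pics/{n}8z.png",im)
E
```

```text
14.2 [-4.260e-01  2.320e-01 -2.490e-01 -1.000e-03 -1.091e+00 -9.810e-01] [ 0.39209366 -0.35337423  0.2083307 ] [-8.97039278e-04 -8.14477044e-02  9.96676925e-01  7.57935428e-04] [-0.19973997 -0.1922661   0.05030112] 0.0002574180882937868
```

View pics/side8z.png

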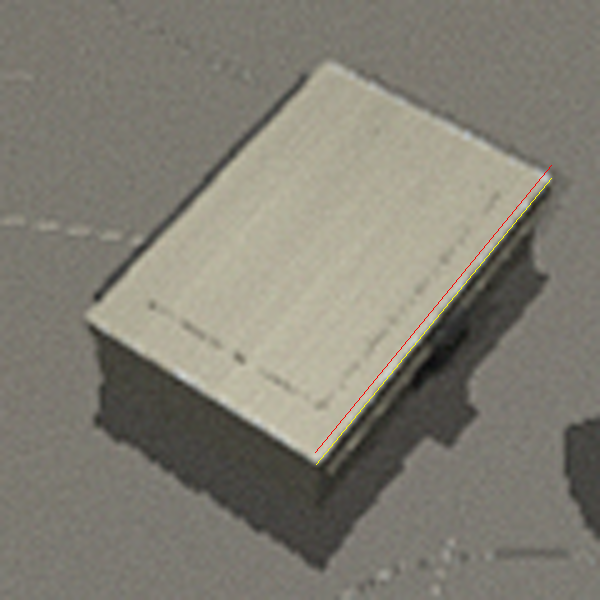

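View pics/top8.png

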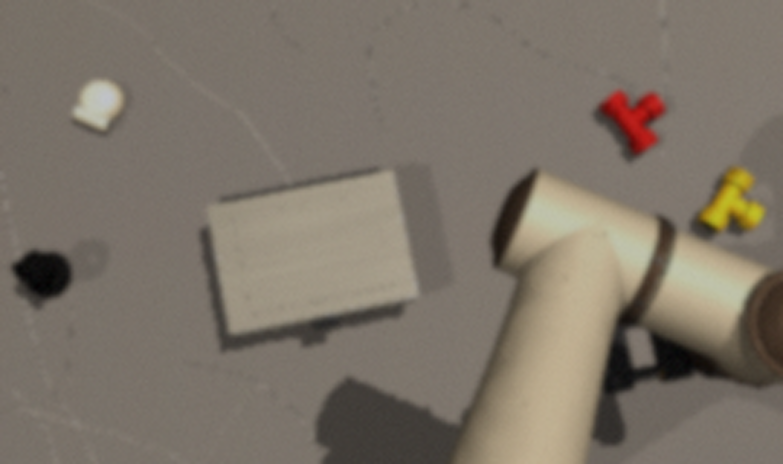

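View pics/side8.png

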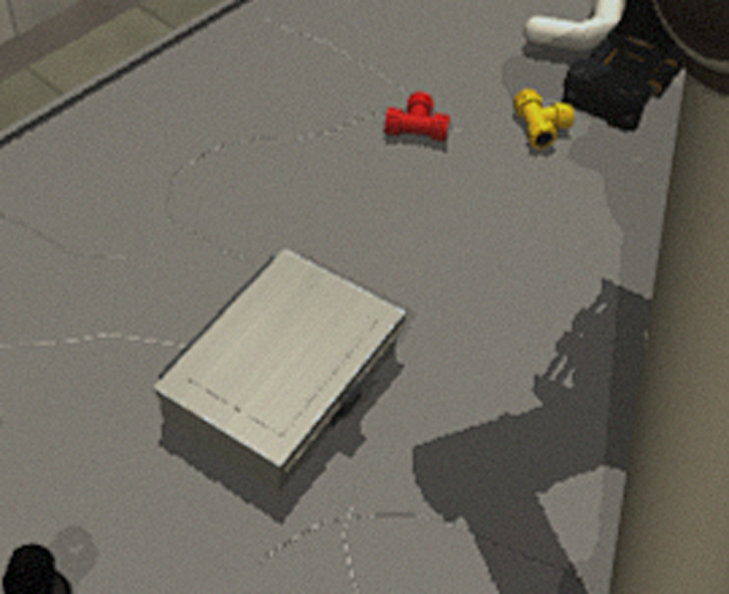

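Side view: front lid edge lies on the yellow "shut" line (not the red 0.07 line). I'll take a closer look at the clip with the wrist camera.

{"method": "servo_tool", "body": {
  "commands": [
    {"slide": [1,6,0],"twist": [0,0,0],"fingers": 0},
    {"slide": [3,12,0],"twist": [0,0,0],"fingers": 0},
    {"slide": [5,18,0],"twist": [0,0,0],"fingers": 0},
    {"slide": [6,24,0],"twist": [0,0,0],"fingers": 0},
    {"slide": [6,30,0],"twist": [0,0,0],"fingers": 0},
    {"slide": [6,36,-2],"twist": [0,0,0],"fingers": 0},
    {"slide": [6,36,-7],"twist": [0,0,0],"fingers": 0},
    {"slide": [6,36,-10],"twist": [0,0,0],"fingers": 0},
    {"slide": [6,36,-10],"twist": [0,0,0],"fingers": 0},
    {"slide": [6,36,-10],"twist": [0,0,0],"fingers": 0}
  ]
}}

```text
t: 15.5
ee_pos: [0.4534, 0.0081, 0.1109]
ee_rot: [0.001, -0.084, 0.996, 0.0]
force: [0.2, 0.1, 0.0]
grip_width: 0.0005
```

```bash
python3 - <<'E'
from plant import r,cams
from wr import *
s=r.read_state();f=cams.grab_frame("wrist");print(s["t"],s["ee_pos"],s["force"])
im=f["image"];K=5;a,b,c,d=180,120,340,240
z=cv2.resize(im[b:d,a:c],None,fx=K,fy=K,interpolation=cv2.INTER_CUBIC)
def L(P,col):
    P=wproj(f,s,np.array(P)@rz(.165).T+[.5114,.0168,0]);P=((P-[a,b]+.5)*K).astype(int)
    cv2.polylines(z,[P.reshape(-1,1,2)],False,col,1)
L([lidpt(0,.1585,k,.005) for k in np.linspace(-.1,.1,9)],(0,255,255))
L([lidpt(.07,.1585,k,.005) for k in np.linspace(-.1,.1,9)],(0,0,255))
L([(-.095,-.015,.064),(-.095,.015,.064)],(0,255,0))
cv2.imwrite("pics/clip.png",z)
E
```

```text
15.5 [0.4534291  0.00807925 0.11092466] [0.23406488 0.12785828 0.03769198]
```

View pics/clip.png

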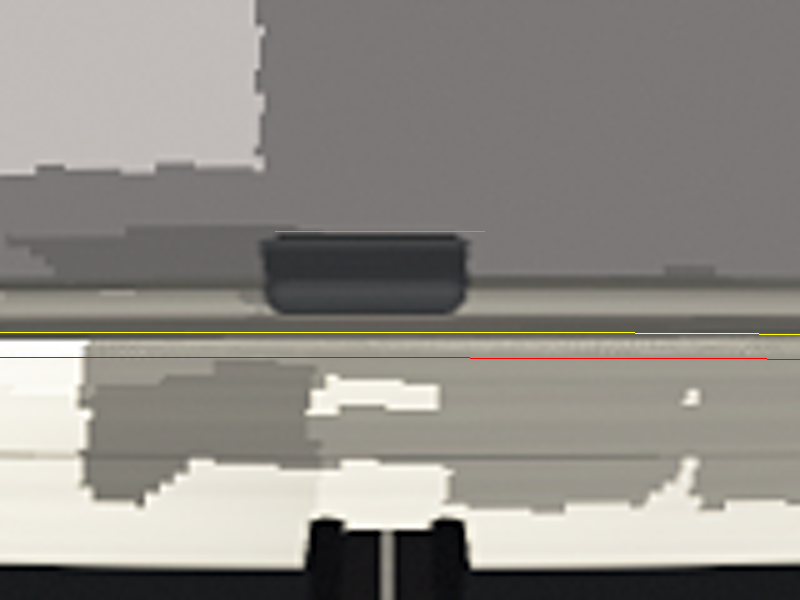

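The lid edge lies on the shut line and the clip's tab lies on its rest line, over the hem. Back off and hand in.

{"method": "servo_tool", "body": {
  "commands": [
    {"slide": [0,0,5],"twist": [0,0,0],"fingers": 0},
    {"slide": [-2,0,11],"twist": [0,0,0],"fingers": 0},
    {"slide": [-2,0,12],"twist": [0,0,0],"fingers": 0},
    {"slide": [-2,0,12],"twist": [0,0,0],"fingers": 0}
  ]
}}

```text
t: 16.05
ee_pos: [0.4332, 0.0074, 0.2312]
ee_rot: [0.002, -0.083, 0.997, 0.001]
force: [-0.4, -0.3, -0.5]
grip_width: 0.0004
```

```bash
python3 -c "
from plant import r,close_job
s=r.read_state();print(s['t'],s['ee_pos'],s['force']);print(close_job())"
```

```text
16.05 [0.43320015 0.00742853 0.23116874] [-0.36498855 -0.25413079 -0.51421386]
the job is handed in; nothing more can be done
None
```

I put the blue tee flat in the wide bay, swung the lid down and pressed it shut with closed fingertips. I handed the job in at about 16 s; no verdict was reported.

**Tee:** after release the images showed it lying flat inside the wide bay. Once the lid was shut I could not see it again.

**Lid and clip:** the pressed fingertips bottomed out at 63 mm, against 64 mm for a fully shut lid. In the later camera overlays the front edge lay on the computed shut line. The clip's tab sat at its rest position over the hem.

**Force:** the last extra press peaked at about 34 N on the wrist, above the 8 to 12 N needed and under the 120 N wrist limit.

**Other items:** the holder and the hinge cover showed no visible shift. I last saw the nut clearly in its bay before the lid came down; the gripper never went near it. At hand-in the gripper was well above the box and the wrist force was near zero.

**One disagreement:** in the first fit the divider's mark was 3 pixels off, which I put down to a shadow. The later wrist overlay on the divider agreed with the box pose.

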